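Slide the heel-nailing template onto its locating pin

TASK

Two steel heel-nailing templates lie on the raised bed of the small wooden jig stand. Take the one with the large round hole, slide it along the bed without lifting it and out over the pin until its hole drops over the pin, so that it lies flat and fully down on the sunk seat. Leave the other template, with the small hole, where it is, and let go.

Things in the scene. Friction and masses are not known exactly. Their poses are not given: they have to be found in the camera images.
- template_grip (a point): Centre, half-way up, of the upright dark wooden knob (22 mm across, 44 mm tall) on the template to be seated: a loose steel plate 96 mm long (x), 60 wide (y), 8 thick, 0.2 kg. The point is 22 mm above the plate's top, 30 above its underside. x runs along the plate from hole to knob, z up; the knob's axis is 22 mm from the front (+x) edge, midway across the width.
- template_hole (a point): Centre of that template's large round through hole (34 mm diameter), at the level of the plate's underside, which starts flat on the jig's raised bed. Same axes as template_grip. It lies 48 mm behind (-x) the knob's axis and 26 mm from the rear edge, midway across the width.
- jig_pin (a point): Foot of the fixed round-nosed steel pin (15 mm diameter, 11 high) on the sunk seat of the jig, a fixed wooden stand 210 mm wide, seat 64 mm above the bench. x points away from the robot, from raised bed to seat, turned up to 0.3 rad; z up. The bed is 12 mm higher than the seat; it ends in a step 40 mm behind (-x) the pin and is 125 mm long. The seat has no walls and runs 90 mm past the pin.
- spare_grip (a point): Centre, half-way up, of the knob of the other template, to be left alone: same plate and knob, but its hole is only 9 mm wide. Same axes as template_grip. The two start side by side on the bed, about 65 mm left and right of the line through the pin, which one where changes, both turned within 0.1 rad of the jig, knobs towards the seat.

How it is judged:
By the outcome, as a careful person would: the job done as asked, in the order asked, and still so for the second after the job is handed in, with the robot touching nothing.
It also fails if it takes over 42 s, if anything falls off the work surface, if the arm or the gripper's body presses on something with over 40 N, if the wrist force passes 120 N, or if a joint passes its speed limit or range.

ROBOT

A 7-joint arm with a two-finger parallel gripper is mounted at the origin on a cart in front of the work surface, level with it; the furniture and walls round the work are solid. World frame = base frame: x ahead of the robot, y to its left, z up, the work surface at z = 0. Lengths are in m, angles in rad, forces in N, time in s.
With the tool pointing down it reaches from about 0.425 to 0.875 m from the base axis. Payload 4.7 kg.
Tool frame: the origin (TCP) lies between the finger pads; the fingertips stand 11 mm ahead of it and the grasp point (between the pads) lies 8 mm behind it; z points along the fingers, y is the direction in which the jaws open and shut (so a half turn about z gives the same grasp; the last joint's range is limited). The gripper opens to 87 mm and grips with 3 to 60 N. Pads are 19 mm wide; open, the fingers measure 117 mm over their backs; the gripper's body (75 mm by 190 mm) begins 51 mm behind the grasp point.
Start: joints at [-1.314, 0.321, -0.07, 1.45, 0.023, 1.371, -0.057], TCP at [0.156, 0.631, 0.234] pointing down, gripper open.
Joint ranges: [-2.86, 2.86], [-0.3, 2.09], [-1.38, 1.24], [0.06, 2.45], [-1.56, 4.7], [0.09, 2.05], [-2.69, 2.69]. Speed limits (rad/s): [2.57, 2.57, 3.14, 3.14, 3.14, 3.14, 3.14].

INTERFACE

Orientations are given as a rotation vector (axis times angle).
In Python, from bench import ctrl gives the robot as it stands.
- The arm moves only by the tool servo_tool, never from a script. Its argument "series" is a list of rows, each an object with "travel": the shift along the tool's x, y, z in m, a list of three; "angular": the turn, a rotation vector about the tool's x, y, z in rad, a list of three. A call has 1 to 5 rows; each row shifts and turns the commanded pose from where the row before left it, along the tool's axes as they then stand; what a row does not reach is not made up. A row lasts 1/10 s, in which the tool goes at most 50 mm and 8.59 degrees, less where a joint would pass 70% of its speed; a pose out of reach is approached as far as the arm can. A call with a gripper value outside its range is refused whole. "claw" is the finger opening in m, from 0 to 0.087, set as the call begins (left out, the last holds). The fingers move at their own pace and stop on an object; "squeeze" is the grip in N (left out, the last holds). Time passes only in rows, so rows that do not move let the fingers close. It gives the time, the measured TCP pose, the force and the opening at its end, in the units of the state.
- ctrl.get_state(): the state, without advancing time (a new reading comes with each control period).
- ctrl.get_image(name): name is "side" or "top"; returns the picture (420x560x3 uint8, red, green, blue); there is no depth.
- ctrl.calibration(name): a dict with "fx", "fy", "cx", "cy" (pixels), "rvec" (rotation vector, rad) and "tvec" (3), from world to camera coordinates, as OpenCV has them. Camera axes: x right, y down, z forward; pixel columns grow to the right and rows downward; lengths in m; the calibration is good to about 2 mm. A picture is of the moment at which its call begins. calibration takes no time and is no camera call.
- ctrl.close_job(): hands the job in, once; it reports no verdict.
The state is a dict: "time": time; "joint_positions": joint angles; "qd": joint speeds; "joint_torque": joint torques, N m; "position": TCP position; "tool_rot": TCP orientation; "ft_force": force on the tool from outside, world axes, zero at the start; "torque": the same for the moment, N m; "grip_width": opening from 0.0 (shut) to 1.0 (fully open).
Only numpy, scipy, OpenCV 4.12 (cv2) and the standard library are available. Lean on these libraries where they do the work, as an engineer would, in place of code of your own. Each camera call takes 0.05 s, during which the arm holds its last target.

## Working session

There is one attempt and no reset: what is moved stays moved. The work goes in short steps, Python scripts to look and compute and a tool call to move; the robot and the scene stay as the last step left them, time stands still between calls to the robot, and variables do not carry over. Pictures are saved under pics/ and viewed, and the job is handed in when it is done.

Besides the shell and the picture viewer there is one more tool, called after ">>>" as name(argument=value, ...) on one line, values as JSON. servo_tool: Moves the arm, as the interface text tells. Its arguments: {"type":"object","properties":{"series":{"type":"array","items":{"type":"object","properties":{"travel":{"type":"array","items":{"type":"number"}},"angular":{"type":"array","items":{"type":"number"}}}}},"claw":{"type":"number"},"squeeze":{"type":"number"}},"required":["series"]}

```bash
mkdir -p pics; python3 - <<'E'
from bench import ctrl
import cv2
for n in("top","side"):
    im=ctrl.get_image(n); cv2.imwrite(f"pics/{n}0.png",im[:,:,::-1])
    c=ctrl.calibration(n); print(n,c)
s=ctrl.get_state(); print(s)
E
```

```text
top {'fx': 503.3754151340265, 'fy': 503.3754151340265, 'cx': 278.1422268340701, 'cy': 203.51836452393468, 'rvec': array([ 2.18052491, -2.15585156,  0.0715089 ]), 'tvec': array([0.12920951, 0.51390592, 0.9376064 ])}
side {'fx': 469.31405738468044, 'fy': 469.31405738468044, 'cx': 285.3270662671518, 'cy': 212.44687522865559, 'rvec': array([ 0.32919956, -2.53500952,  1.59196494]), 'tvec': array([0.53966859, 0.1217534 , 0.89601473])}
{'time': 0.1, 'joint_positions': array([-1.31389666,  0.32175715, -0.07008048,  1.45155962,  0.022619  ,
        1.37080342, -0.05688903]), 'qd': array([-0.000323  , -0.00224287,  0.00036024, -0.00273434,  0.00033395,
        0.00181095,  0.00132563]), 'joint_torque': array([-6.92247590e-05, -4.92568839e+01, -4.05399352e-01, -3.13397169e+01,
       -6.40475401e-02,  3.95392010e-02,  5.67609447e-05]), 'position': array([0.15621332, 0.63045363, 0.23256215]), 'tool_rot': array([-3.80380357e-01, -3.11838022e+00,  2.73014293e-03]), 'ft_force': array([ 0.18686034,  0.16289671, -0.25993578]), 'torque': array([ 0.02665408,  0.01599663, -0.01432954]), 'grip_width': 0.9992094862931921}
```

View pics/top0.png

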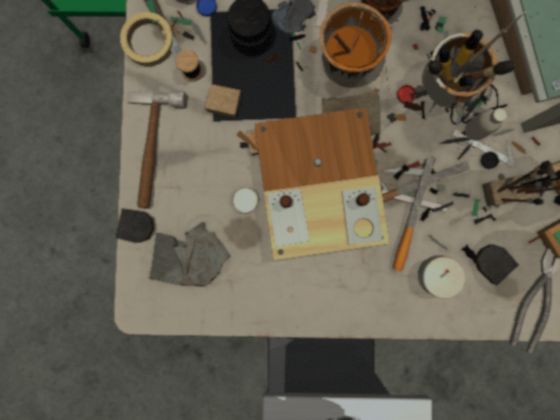

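View pics/side0.png

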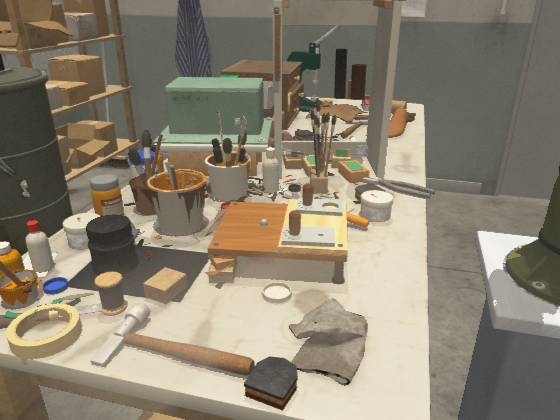

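```bash
python3 - <<'E'
import cv2
im=cv2.imread("pics/top0.png")[100:265,245:400]; cv2.imwrite("pics/topc.png",cv2.resize(im,None,fx=3.6,fy=3.6,interpolation=cv2.INTER_CUBIC))
im=cv2.imread("pics/side0.png")[165:285,200:360]; cv2.imwrite("pics/sidec.png",cv2.resize(im,None,fx=5,fy=5,interpolation=cv2.INTER_CUBIC))
E
```

```text
(no output)
```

View pics/topc.png

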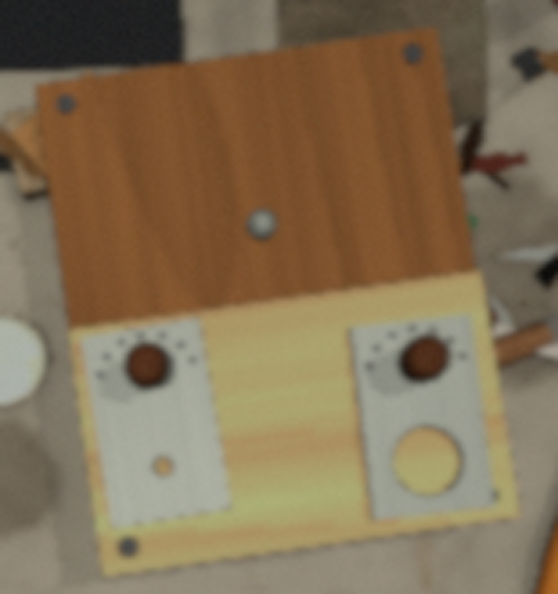

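View pics/sidec.png

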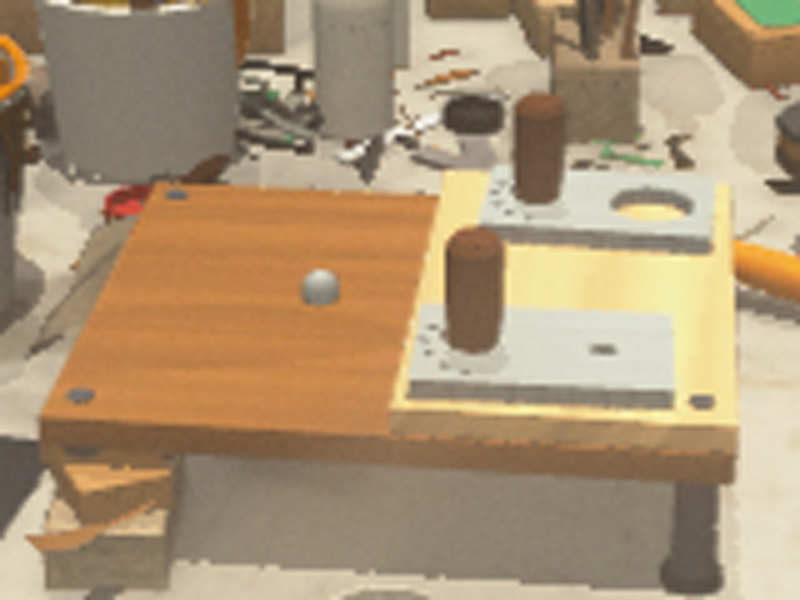

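```bash
cat > h.py <<'E'
from bench import ctrl
import cv2,numpy as np
def cam(n):
    c=ctrl.calibration(n); return c,cv2.Rodrigues(c["rvec"])[0]
def back(n,uv,z):
    c,R=cam(n); o=-R.T@c["tvec"]
    d=R.T@np.array([(uv[0]-c["cx"])/c["fx"],(uv[1]-c["cy"])/c["fy"],1]); return o+d*(z-o[2])/d[2]
def proj(n,p):
    c,R=cam(n); q=R@np.array(p)+c["tvec"]; return np.array([c["fx"]*q[0]/q[2]+c["cx"],c["fy"]*q[1]/q[2]+c["cy"]])
T=lambda u,v:((u+.5)/3.6-.5+245,(v+.5)/3.6-.5+100)
S=lambda u,v:((u+.5)/5-.5+200,(v+.5)/5-.5+165)
E
python3 - <<'E'
from h import *
np.set_printoptions(precision=4,suppress=True)
t=lambda u,v,z:back("top",T(u,v),z)[:2]
s=lambda u,v,z:back("side",S(u,v),z)[:2]
print("pin",t(261,224,.073),s(320,288,.070))
print("hole",t(427,461,.084),s(652,205,.084))
print("knobtop",t(425,356,.128),s(540,101,.128), "spare",t(147,364,.128),s(476,238,.128))
def ang(a,b): d=b-a; return np.arctan2(d[1],d[0]),np.hypot(*d)
P=[t(*p,.084) for p in((350,327),(470,315),(373,520),(495,507))]
print(P,ang(P[2],P[0]),ang(P[3],P[1]),ang(P[1],P[0]),ang(P[3],P[2]),"center",np.mean(P,0))
P=[t(*p,.084) for p in((78,335),(202,320),(110,525),(230,507))]
print(P,ang(P[2],P[0]),ang(P[3],P[1]),ang(P[1],P[0]),"center",np.mean(P,0))
J=[t(72,328,.076),t(482,272,.076),t(105,575,.076),t(518,515,.076),t(38,87,.064),t(437,28,.064)]
print(J,ang(J[1],J[0]),ang(J[3],J[2]),ang(J[5],J[4]),ang(J[2],J[0]),ang(J[3],J[1]))
E
```

```text
pin [0.585 0.064] [0.5857 0.0666]
hole [ 0.4657 -0.0178] [ 0.4662 -0.0165]
knobtop [ 0.5134 -0.0104] [ 0.5139 -0.0105] spare [0.5083 0.1205] [0.5089 0.1225]
[array([0.5318, 0.0202]), array([ 0.5384, -0.0392]), array([0.4364, 0.0088]), array([ 0.4435, -0.051 ])] (np.float64(0.11915704588883265), np.float64(0.09606656396835951)) (np.float64(0.12416681222243982), np.float64(0.09561415494987706)) (np.float64(1.681242170310604), np.float64(0.05975714462256519)) (np.float64(1.6888420196969363), np.float64(0.06023391706849148)) center [ 0.4875 -0.0153]
[array([0.5264, 0.1553]), array([0.5346, 0.0937]), array([0.4324, 0.1381]), array([0.442 , 0.0791])] (np.float64(0.18015848811825835), np.float64(0.09559196364937093)) (np.float64(0.15601252863674295), np.float64(0.09375134796050107)) (np.float64(1.7019615069404037), np.float64(0.06214702340961924)) center [0.4838 0.1165]
[array([0.5308, 0.1587]), array([ 0.5611, -0.0467]), array([0.4077, 0.1405]), array([ 0.4398, -0.0639]), array([0.6568, 0.1786]), array([ 0.6892, -0.0264])] (np.float64(1.7173808326977495), np.float64(0.20758125225443094)) (np.float64(1.726873560842196), np.float64(0.20688289624936473)) (np.float64(1.7276240625799766), np.float64(0.2075098049438175)) (np.float64(0.1465618069892883), np.float64(0.12448589923783014)) (np.float64(0.1407855905630762), np.float64(0.12252410568761903))
```

```bash
python3 - <<'E'
from h import *
np.set_printoptions(precision=4,suppress=True)
def tri(a,b):
    P=[]
    for n in("top","side"):
        c,R=cam(n); K=np.array([[c["fx"],0,c["cx"]],[0,c["fy"],c["cy"]],[0,0,1]]); P.append(K@np.c_[R,c["tvec"]])
    X=cv2.triangulatePoints(P[0],P[1],np.array(a,float),np.array(b,float)).ravel(); return X[:3]/X[3]
print("bucket rim ctr",tri((356,38),(178,184)))
print("black tin top",tri((249,20),(110,229)))
for z in(.1,.13): print(z,back("top",(350,73),z),back("top",(250,45),z))
E
python3 - <<'E'
import numpy as np
from scipy.spatial.transform import Rotation as R
r=R.from_rotvec([-3.80380357e-01,-3.11838022e+00,2.73014293e-03]).as_matrix();print(r)
E
```

```text
bucket rim ctr [ 0.805  -0.0033  0.1012]
black tin top [0.8484 0.1922 0.0819]
0.1 [0.7418 0.0077 0.1   ] [0.7927 0.1879 0.1   ]
0.13 [0.7312 0.0113 0.13  ] [0.7804 0.1854 0.13  ]
[[-9.70678010e-01  2.40383248e-01 -3.07227841e-04]
 [ 2.40383418e-01  9.70676504e-01 -1.71352366e-03]
 [-1.13683536e-04 -1.73713222e-03 -9.99998485e-01]]
```

>>> servo_tool(series=[{"travel": [-0.047,-0.006,0],"angular": [0,0,0.074]},{"travel": [-0.047,-0.006,0],"angular": [0,0,0.074]},{"travel": [-0.047,-0.006,0],"angular": [0,0,0.074]},{"travel": [-0.046,-0.007,0],"angular": [0,0,0.074]},{"travel": [-0.046,-0.007,0],"angular": [0,0,0.074]}], claw=0.06, squeeze=25)

```text
time: 0.6
position: [0.3598, 0.5122, 0.2329]
tool_rot: [-0.952, -2.994, 0.001]
ft_force: [0.8, 0.4, -0.1]
grip_width: 0.713
```

>>> servo_tool(series=[{"travel": [-0.045,-0.008,0],"angular": [0,0,0.074]},{"travel": [-0.045,-0.008,0],"angular": [0,0,0.074]},{"travel": [-0.044,-0.008,0],"angular": [0,0,0.074]},{"travel": [-0.043,-0.008,0],"angular": [0,0,0.074]},{"travel": [-0.043,-0.008,0],"angular": [0,0,0.074]}])

```text
time: 1.1
position: [0.4905, 0.3323, 0.233]
tool_rot: [-1.487, -2.767, 0.001]
ft_force: [0.6, -0.3, 0.2]
grip_width: 0.686
```

```bash
cat >> h.py <<'E'
from scipy.spatial.transform import Rotation as Ro
def tgt(p,yaw,s=None):
    s=s or ctrl.get_state(); M=Ro.from_rotvec(s["tool_rot"]).as_matrix()
    cy=np.arctan2(M[1,1],M[0,1])
    print("t",s["time"],"pos",s["position"],"yaw",cy,"z",M[:,2],"F",s["ft_force"],"g",s["grip_width"])
    if p is not None: print("tool delta",M.T@(np.array(p)-s["position"]),"dyaw about tool z",-(yaw-cy))
E
python3 -c "
from h import *
tgt([.5133,-.0104,.232],.13)"
```

```text
t 1.1 pos [0.4904889  0.33233537 0.23303853] yaw 0.5846273345569755 z [-3.31268055e-04 -5.04507137e-04 -9.99999818e-01] F [ 0.58948274 -0.34692456  0.21641845] g 0.6856351871158217
tool delta [-0.29840203 -0.17012858  0.00120388] dyaw about tool z 0.45462733455697546
```

>>> servo_tool(series=[{"travel": [-0.0373,-0.0214,0],"angular": [0,0,0.057]},{"travel": [-0.0385,-0.0192,0],"angular": [0,0,0.057]},{"travel": [-0.0395,-0.017,0],"angular": [0,0,0.057]},{"travel": [-0.0404,-0.0147,0],"angular": [0,0,0.057]},{"travel": [-0.0412,-0.0124,0],"angular": [0,0,0.057]}])

```text
time: 1.6
position: [0.5038, 0.1178, 0.2332]
tool_rot: [-1.863, -2.529, 0.0]
ft_force: [0.5, 0.2, -0.2]
grip_width: 0.693
```

>>> servo_tool(series=[{"travel": [-0.0418,-0.0101,0],"angular": [0,0,0.057]},{"travel": [-0.0423,-0.0076,0],"angular": [0,0,0.057]},{"travel": [-0.0427,-0.0052,0],"angular": [0,0,0.056]},{"travel": [0,0,0]},{"travel": [0,0,0]}])

```text
$.series[3]: bad value
```

```bash
python3 -c "
from h import *
tgt([.5133,-.0104,.103],.13)"
```

```text
t 1.6 pos [0.50383895 0.11783053 0.23324581] yaw 0.30071511175707094 z [-4.00061591e-04  1.14440447e-04 -9.99999913e-01] F [ 0.54079548  0.22540292 -0.15336288] g 0.6926628067999263
tool delta [-0.12530824 -0.02890047  0.13022734] dyaw about tool z 0.17071511175707094
```

Idle rows need the angular too.

>>> servo_tool(series=[{"travel": [-0.0418,-0.0101,0],"angular": [0,0,0.057]},{"travel": [-0.0423,-0.0076,0],"angular": [0,0,0.057]},{"travel": [-0.0427,-0.0052,0],"angular": [0,0,0.056]},{"travel": [0,0,0],"angular": [0,0,0]},{"travel": [0,0,0],"angular": [0,0,0]}])

```text
time: 2.1
position: [0.5127, -0.0101, 0.2334]
tool_rot: [-2.072, -2.361, -0.0]
ft_force: [0.5, 0.7, -0.1]
grip_width: 0.687
```

```bash
python3 -c "
from h import *
tgt([.5133,-.0104,.103],.13)"
```

```text
t 2.1 pos [ 0.51266462 -0.01007125  0.23337284] yaw 0.13045671485248728 z [-3.14036611e-04  5.72556467e-04 -9.99999787e-01] F [ 0.49542221  0.7412316  -0.13952447] g 0.6868561350670658
tool delta [-0.00048795  0.0006181   0.13037243] dyaw about tool z 0.00045671485248727217
```

>>> servo_tool(series=[{"travel": [0,0.0006,0.035],"angular": [0,0,0]},{"travel": [0,0,0.035],"angular": [0,0,0]},{"travel": [0,0,0.03],"angular": [0,0,0]},{"travel": [0,0,0.02],"angular": [0,0,0]},{"travel": [0,0,0.01],"angular": [0,0,0]}])

```text
time: 2.6
position: [0.5119, -0.0071, 0.1012]
tool_rot: [-2.063, -2.365, 0.004]
ft_force: [-0.4, 0.3, 0.6]
grip_width: 0.688
```

```bash
python3 -c "
from h import *
tgt([.5133,-.0104,.103],.13)
cv2.imwrite('pics/s1.png',cv2.resize(ctrl.get_image('side')[130:285,180:390,::-1],None,fx=3.5,fy=3.5))"
```

```text
t 2.6 pos [ 0.51190892 -0.00712043  0.10117313] yaw 0.13614976292382913 z [-3.91334118e-03 -1.97120943e-04 -9.99992323e-01] F [-0.36543879  0.31959956  0.62115707] g 0.6879199546608669
tool delta [-0.00343742  0.00092594 -0.00183166] dyaw about tool z 0.006149762923829127
```

View pics/s1.png

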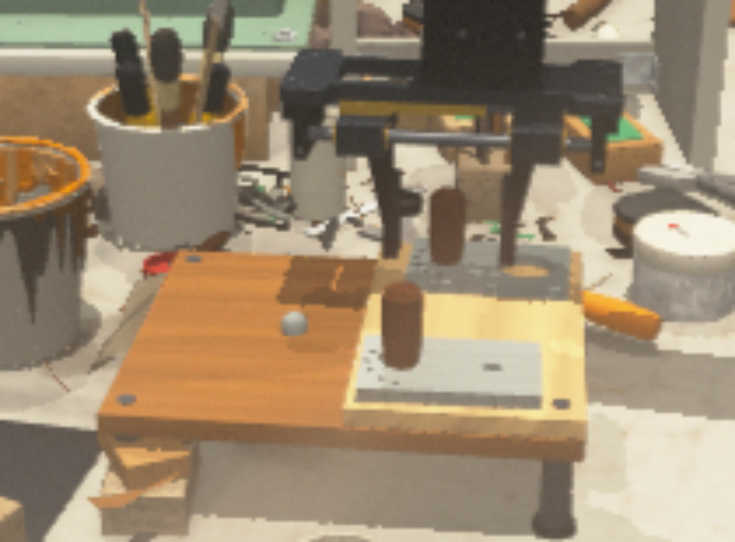

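>>> servo_tool(series=[{"travel": [0,0,0],"angular": [0,0,0]},{"travel": [0,0,0],"angular": [0,0,0]}])

```text
time: 2.85
position: [0.5145, -0.0084, 0.1047]
tool_rot: [2.067, 2.364, 0.003]
ft_force: [-0.7, 1.2, 0.1]
grip_width: 0.689
```

```bash
python3 -c "
from h import *
tgt([.5133,-.0104,.103],.13)"
```

```text
t 2.85 pos [ 0.51447875 -0.00840827  0.10473387] yaw 0.13388661094984586 z [ 2.00255605e-03  5.32055912e-04 -9.99997853e-01] F [-0.67137787  1.19069663  0.10349982] g 0.6893265025432842
tool delta [-0.001817   -0.00143763  0.00173045] dyaw about tool z 0.0038866109498458534
```

>>> servo_tool(series=[{"travel": [-0.0015,-0.001,0.001],"angular": [0,0,0]},{"travel": [0,0,0],"angular": [0,0,0]},{"travel": [0,0,0],"angular": [0,0,0]}])

```text
time: 3.15
position: [0.513, -0.0106, 0.1031]
tool_rot: [2.069, 2.364, 0.002]
ft_force: [0.1, 0.2, -0.4]
grip_width: 0.694
```

>>> servo_tool(series=[{"travel": [0,0,0],"angular": [0,0,0]},{"travel": [0,0,0],"angular": [0,0,0]},{"travel": [0,0,0],"angular": [0,0,0]},{"travel": [0,0,0],"angular": [0,0,0]},{"travel": [0,0,0],"angular": [0,0,0]}], claw=0.0, squeeze=25)

```text
time: 3.65
position: [0.5127, -0.0106, 0.1025]
tool_rot: [-2.069, -2.364, -0.0]
ft_force: [-0.1, -0.5, 0.2]
grip_width: 0.32
```

```bash
python3 -c "
from h import *
tgt([.5133,-.0104,.103],.15)"
```

```text
t 3.65 pos [ 0.51271936 -0.01059558  0.10252753] yaw 0.1329938036128486 z [-1.07396532e-05  4.09703266e-05 -9.99999999e-01] F [-0.12490774 -0.51091433  0.22704304] g 0.31976292323029376
tool delta [ 0.00011687  0.00060145 -0.00047247] dyaw about tool z -0.017006196387151395
```

>>> servo_tool(series=[{"travel": [0,0,0],"angular": [0,0,0]},{"travel": [0,0,0],"angular": [0,0,0]},{"travel": [0,0,0],"angular": [0,0,0]},{"travel": [0,0,0],"angular": [0,0,0]}])

```text
time: 4.05
position: [0.5128, -0.0106, 0.1026]
tool_rot: [2.069, 2.364, 0.0]
ft_force: [0.7, -0.2, 0.4]
grip_width: 0.24
```

```bash
python3 -c "
from h import *
tgt([.6335,.073,.1025],.15)"
```

```text
t 4.05 pos [ 0.51279067 -0.01059077  0.10255868] yaw 0.1330462192437175 z [ 2.13593009e-04  4.12473648e-05 -9.99999976e-01] F [ 0.68756815 -0.24459184  0.37271943] g 0.23978222466300841
tool delta [6.68394455e-02 1.30731185e-01 8.79105415e-05] dyaw about tool z -0.016953780756282483
```

>>> servo_tool(series=[{"travel": [0,0,0.0005],"angular": [0,0,0]},{"travel": [0.002,0.004,0],"angular": [0,0,-0.002]},{"travel": [0.0033,0.0065,0],"angular": [0,0,-0.003]},{"travel": [0.0033,0.0065,0],"angular": [0,0,-0.003]},{"travel": [0.0033,0.0065,0],"angular": [0,0,-0.003]}])

```text
time: 4.55
position: [0.5338, 0.0034, 0.1025]
tool_rot: [-2.056, -2.374, 0.003]
ft_force: [-3.5, -2.2, 6.7]
grip_width: 0.241
```

```bash
python3 -c "
from h import *
tgt([.6328,.0722,.1025],.15)"
```

```text
t 4.55 pos [0.53381678 0.0033581  0.10251395] yaw 0.14326746679763228 z [-1.79947902e-03 -8.71527881e-04 -9.99998001e-01] F [-3.49549749 -2.23575692  6.68584539] g 0.24067700123714267
tool delta [ 0.05400386  0.10779804 -0.00022416] dyaw about tool z -0.006732533202367719
```

>>> servo_tool(series=[{"travel": [0.0033,0.0066,0],"angular": [0,0,-0.003]},{"travel": [0.0033,0.0066,0],"angular": [0,0,-0.003]},{"travel": [0.0033,0.0066,0],"angular": [0,0,0]},{"travel": [0.0033,0.0066,0],"angular": [0,0,0]},{"travel": [0.0033,0.0066,0],"angular": [0,0,0]}])

```text
time: 5.05
position: [0.564, 0.0245, 0.1024]
tool_rot: [-2.049, -2.38, 0.003]
ft_force: [-3.5, -2.4, 4.8]
grip_width: 0.246
```

```bash
python3 -c "
from h import *
tgt([.6328,.0722,.1025],.15)
cv2.imwrite('pics/s2.png',cv2.resize(ctrl.get_image('side')[130:285,180:390,::-1],None,fx=3.5,fy=3.5))"
```

```text
t 5.05 pos [0.56399432 0.02452447 0.1024124 ] yaw 0.14930947875991726 z [-0.0019654  -0.00109383 -0.99999747] F [-3.50637001 -2.39099315  4.76431104] g 0.24592121640998663
tool delta [ 0.03690967  0.07513179 -0.00027498] dyaw about tool z -0.000690521240082731
```

View pics/s2.png

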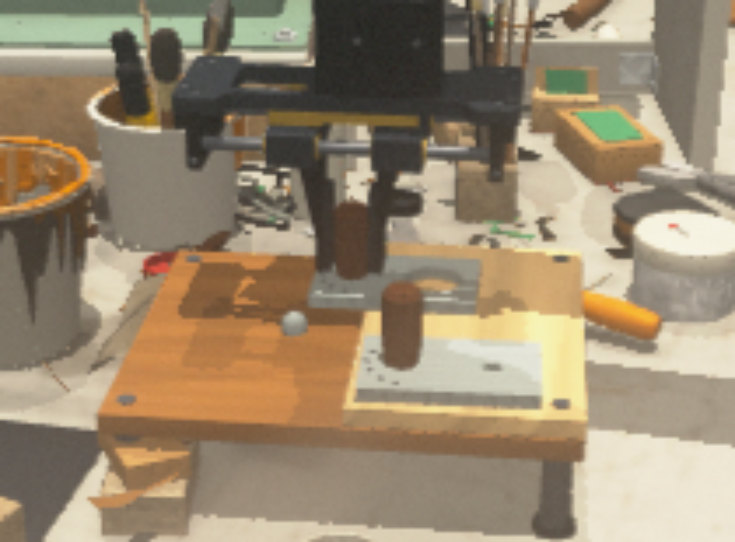

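>>> servo_tool(series=[{"travel": [0.0033,0.0066,0],"angular": [0,0,0]},{"travel": [0.0033,0.0066,0],"angular": [0,0,0]},{"travel": [0.0033,0.0066,0],"angular": [0,0,0]},{"travel": [0.0033,0.0066,0],"angular": [0,0,0]},{"travel": [0,0,0],"angular": [0,0,0]}])

```text
time: 5.6
position: [0.5898, 0.0436, 0.1022]
tool_rot: [2.047, 2.382, 0.002]
ft_force: [-0.5, 1.7, 4.1]
grip_width: 0.237
```

```bash
python3 -c "
from h import *
tgt([.6328,.0722,.1025],.15)
cv2.imwrite('pics/s3.png',cv2.resize(ctrl.get_image('side')[130:285,180:390,::-1],None,fx=3.5,fy=3.5))"
```

```text
t 5.6 pos [0.58982985 0.04360467 0.10217724] yaw 0.15109733766096117 z [ 1.32474401e-03  3.16733864e-04 -9.99999072e-01] F [-0.45264514  1.71441788  4.14336748] g 0.23713399780442626
tool delta [ 0.02180156  0.04678523 -0.00025677] dyaw about tool z 0.0010973376609611785
```

View pics/s3.png

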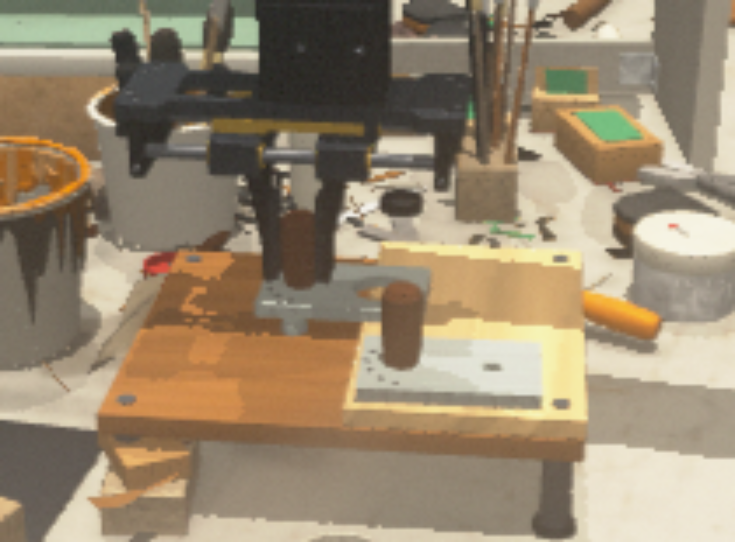

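>>> servo_tool(series=[{"travel": [0.0031,0.0067,-0.0002],"angular": [0,0,0]},{"travel": [0.0031,0.0067,-0.0001],"angular": [0,0,0]},{"travel": [0.0031,0.0067,0],"angular": [0,0,0]},{"travel": [0.0031,0.0067,0],"angular": [0,0,0]},{"travel": [0,0,0],"angular": [0,0,0]}])

```text
time: 6.15
position: [0.6147, 0.0602, 0.1022]
tool_rot: [2.047, 2.382, 0.002]
ft_force: [1.1, 0.8, 1.7]
grip_width: 0.242
```

```bash
python3 -c "
from h import *
tgt([.6328,.0722,.1025],.15)"
```

```text
t 6.15 pos [0.61469613 0.06016756 0.10224864] yaw 0.1512627467882669 z [ 1.67036994e-03  4.23311849e-04 -9.99998515e-01] F [1.09382371 0.80791331 1.66044331] g 0.2421231235909944
tool delta [ 0.00916707  0.01971068 -0.00021602] dyaw about tool z 0.0012627467882669052
```

>>> servo_tool(series=[{"travel": [0.0023,0.005,0],"angular": [0,0,0]},{"travel": [0.0023,0.005,0],"angular": [0,0,0]},{"travel": [0.0023,0.005,0],"angular": [0,0,0]},{"travel": [0.0023,0.0047,0],"angular": [0,0,0]},{"travel": [0,0,0],"angular": [0,0,0]}])

```text
time: 6.65
position: [0.632, 0.0719, 0.1021]
tool_rot: [2.047, 2.383, 0.001]
ft_force: [-1.1, 0.3, -1.8]
grip_width: 0.243
```

```bash
python3 -c "
from h import *
tgt([.6328,.0722,.0905],.15)
cv2.imwrite('pics/s4.png',cv2.resize(ctrl.get_image('side')[150:275,190:360,::-1],None,fx=4.5,fy=4.5))
cv2.imwrite('pics/t4.png',cv2.resize(ctrl.get_image('top')[100:265,245:400,::-1],None,fx=3.6,fy=3.6))"
```

```text
t 6.65 pos [0.63201952 0.07187196 0.1020951 ] yaw 0.15099333352192248 z [ 3.83726947e-04  2.99582075e-04 -9.99999882e-01] F [-1.1157755   0.34589954 -1.83864961] g 0.24341620542129158
tool delta [0.00020415 0.00081602 0.0115955 ] dyaw about tool z 0.0009933335219224904
```

View pics/s4.png

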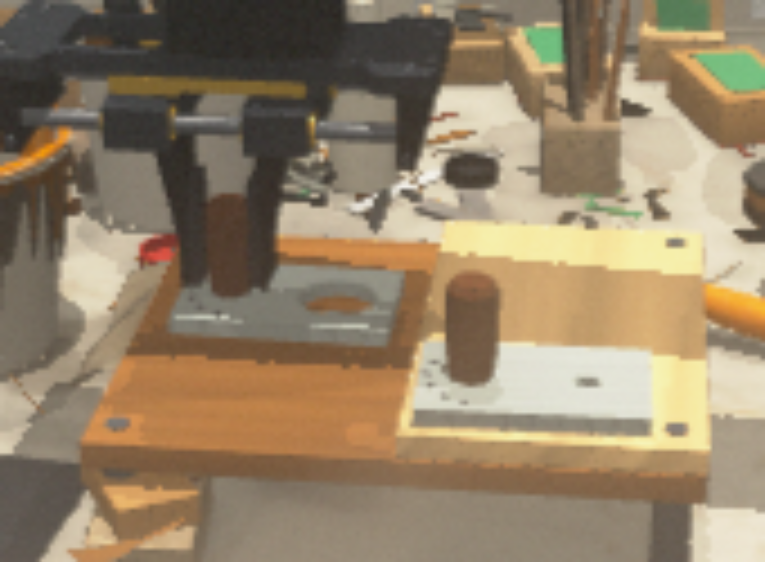

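View pics/t4.png

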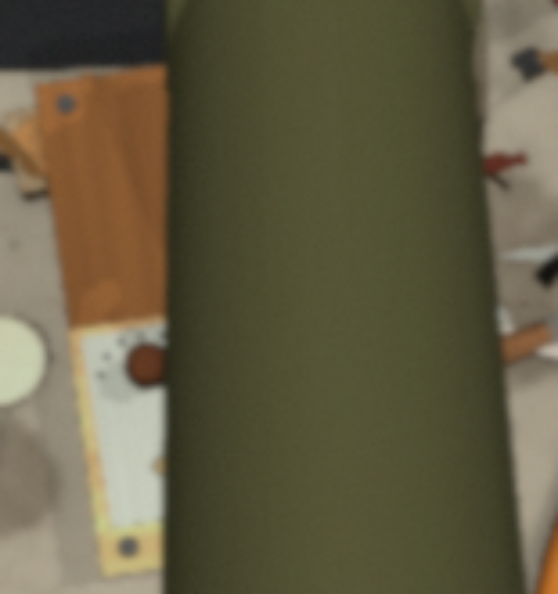

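```bash
python3 - <<'E'
from h import *
uv=((340.5)/4.5-.5+190,(298+.5)/4.5-.5+150)
print(back("side",uv,.084), "spare knob", back("side",((472.5)/4.5-.5+190,(282.5)/4.5-.5+150),.128))
E
```

```text
[0.58258124 0.06533932 0.084     ] spare knob [0.50931825 0.12295259 0.128     ]
```

>>> servo_tool(series=[{"travel": [0.0003,0.0015,0],"angular": [0,0,0]},{"travel": [0,0,0.003],"angular": [0,0,0]},{"travel": [0,0,0.003],"angular": [0,0,0]},{"travel": [0,0,0.003],"angular": [0,0,0]},{"travel": [0,0,0],"angular": [0,0,0]}])

```text
time: 7.25
position: [0.6323, 0.0714, 0.0926]
tool_rot: [-2.048, -2.381, 0.001]
ft_force: [-0.1, 0.5, -2.9]
grip_width: 0.241
```

>>> servo_tool(series=[{"travel": [0,0,0.001],"angular": [0,0,0]},{"travel": [0,0,0.001],"angular": [0,0,0]},{"travel": [0,0,0.0005],"angular": [0,0,0]},{"travel": [0,0,0],"angular": [0,0,0]},{"travel": [0,0,0],"angular": [0,0,0]}])

```text
time: 7.75
position: [0.6329, 0.0714, 0.0909]
tool_rot: [2.049, 2.382, 0.0]
ft_force: [0.3, 0.0, -1.6]
grip_width: 0.241
```

```bash
python3 -c "
from h import *
tgt([.6328,.0722,.0905],.15)
cv2.imwrite('pics/s5.png',cv2.resize(ctrl.get_image('side')[150:275,190:360,::-1],None,fx=4.5,fy=4.5))"
```

```text
t 7.75 pos [0.63294362 0.07143473 0.09094807] yaw 0.1499832738953009 z [ 1.53571254e-04  1.12808981e-04 -9.99999982e-01] F [ 0.28533587  0.03421593 -1.64925207] g 0.24127384011276135
tool delta [ 7.78095771e-04 -2.77408307e-05  4.48136927e-04] dyaw about tool z -1.6726104699105182e-05
```

View pics/s5.png

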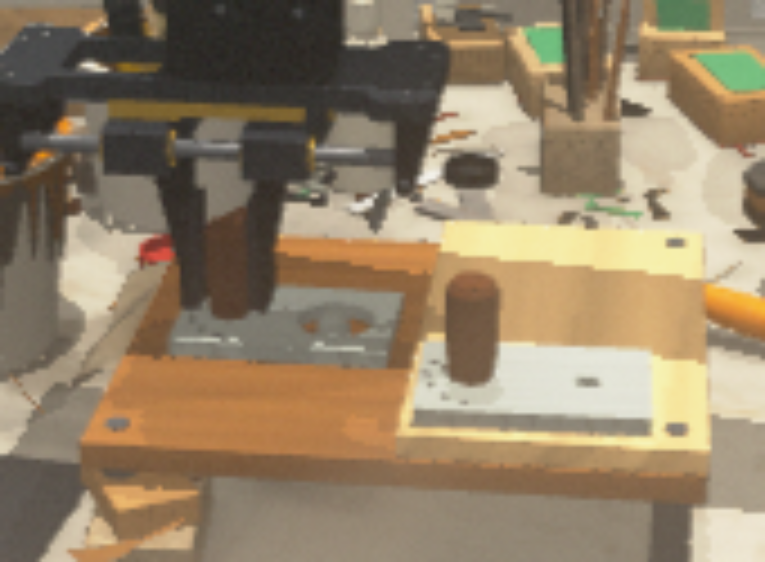

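The pin now shows inside the hole at about (342,318). The plate is almost down, so I'll lower the last bit until it touches.

>>> servo_tool(series=[{"travel": [0,0,0.0005],"angular": [0,0,0]},{"travel": [0,0,0.0005],"angular": [0,0,0]},{"travel": [0,0,0.0003],"angular": [0,0,0]},{"travel": [0,0,0],"angular": [0,0,0]},{"travel": [0,0,0],"angular": [0,0,0]}])

```text
time: 8.3
position: [0.6331, 0.0715, 0.0906]
tool_rot: [2.049, 2.382, 0.001]
ft_force: [-3.3, -1.2, 5.5]
grip_width: 0.241
```

>>> servo_tool(series=[{"travel": [0,0,-0.0006],"angular": [0,0,0]},{"travel": [0,0,0],"angular": [0,0,0]},{"travel": [0,0,0],"angular": [0,0,0]},{"travel": [0,0,0],"angular": [0,0,0]},{"travel": [0,0,0],"angular": [0,0,0]}], claw=0.05)

```text
time: 8.8
position: [0.6328, 0.0715, 0.09]
tool_rot: [-2.049, -2.382, 0.0]
ft_force: [-0.1, 0.4, 0.3]
grip_width: 0.547
```

>>> servo_tool(series=[{"travel": [0,0,0],"angular": [0,0,0]},{"travel": [0,0,-0.005],"angular": [0,0,0]},{"travel": [0,0,-0.015],"angular": [0,0,0]},{"travel": [0,0,-0.03],"angular": [0,0,0]},{"travel": [0,0,-0.04],"angular": [0,0,0]}])

```text
time: 9.3
position: [0.6319, 0.0713, 0.1807]
tool_rot: [-2.048, -2.38, 0.004]
ft_force: [0.1, 0.1, 0.5]
grip_width: 0.577
```

>>> servo_tool(series=[{"travel": [0,0,-0.04],"angular": [0,0,0]},{"travel": [0.03,-0.02,0],"angular": [0,0,-0.04]},{"travel": [0.04,-0.02,0],"angular": [0,0,-0.06]},{"travel": [0.045,-0.01,0],"angular": [0,0,-0.06]},{"travel": [0.045,0,0],"angular": [0,0,-0.06]}])

```text
time: 9.8
position: [0.546, 0.2185, 0.2223]
tool_rot: [1.773, 2.593, 0.004]
ft_force: [0.3, 0.4, -0.1]
grip_width: 0.574
```

>>> servo_tool(series=[{"travel": [0.045,0,0],"angular": [0,0,-0.06]},{"travel": [0.045,0,0],"angular": [0,0,-0.06]},{"travel": [0.045,0,0],"angular": [0,0,-0.06]},{"travel": [0.03,0,0],"angular": [0,0,-0.06]},{"travel": [0,0,0],"angular": [0,0,0]}])

```text
time: 10.3
position: [0.4713, 0.3711, 0.2209]
tool_rot: [-1.436, -2.792, -0.003]
ft_force: [-0.7, 0.1, -1.2]
grip_width: 0.574
```

```bash
python3 -c "
from h import *
tgt(None,0)
cv2.imwrite('pics/s6.png',cv2.resize(ctrl.get_image('side')[165:285,200:360,::-1],None,fx=5,fy=5,interpolation=cv2.INTER_CUBIC))
cv2.imwrite('pics/t6.png',cv2.resize(ctrl.get_image('top')[100:265,245:400,::-1],None,fx=3.6,fy=3.6,interpolation=cv2.INTER_CUBIC))"
```

```text
t 10.3 pos [0.47133892 0.37113857 0.22092949] yaw 0.6203835425981252 z [-9.78362845e-04  2.65004758e-03 -9.99996010e-01] F [-0.74883382  0.06029195 -1.23745128] g 0.5736051000699982
```

View pics/s6.png

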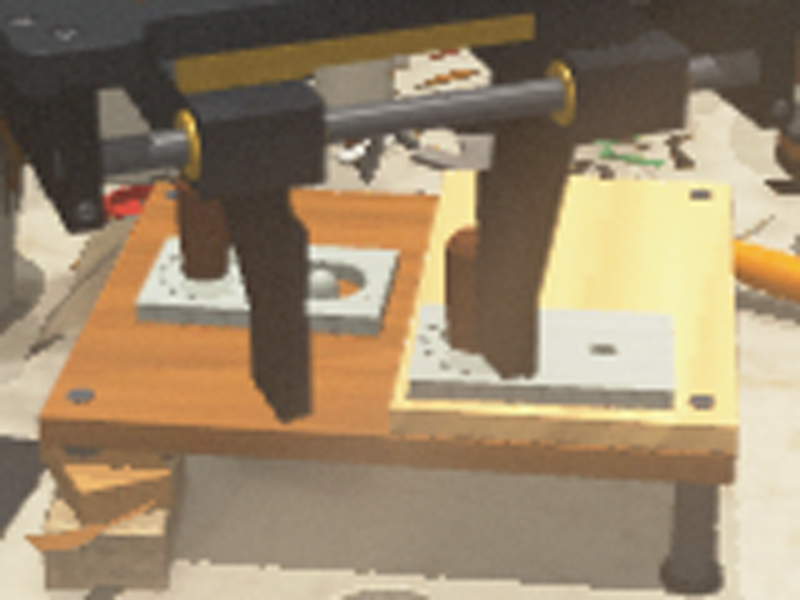

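View pics/t6.png

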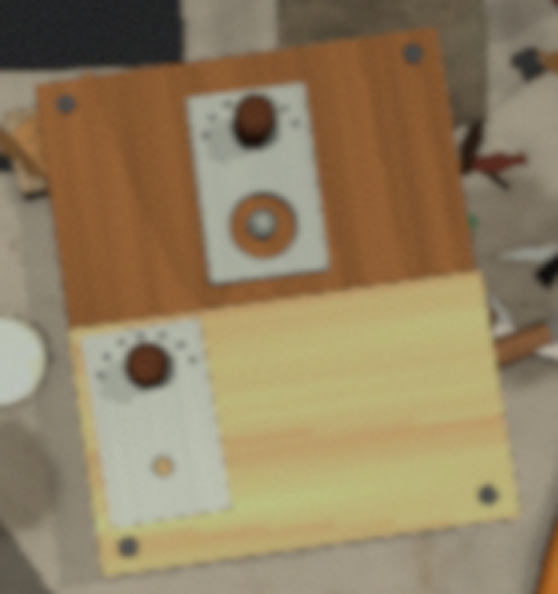

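>>> servo_tool(series=[{"travel": [0,0,0],"angular": [0,0,0]},{"travel": [0,0,0],"angular": [0,0,0]}])

```text
time: 10.6
position: [0.4764, 0.3638, 0.2205]
tool_rot: [1.456, 2.783, 0.0]
ft_force: [0.1, -0.3, -0.2]
grip_width: 0.577
```

```bash
python3 -c "
from bench import ctrl
print(ctrl.close_job())"
```

```text
the job is handed in; nothing more can be done
None
```

The large-hole template is seated over the pin and the job is handed in at about 10.6 s. I gripped it by its knob and slid it diagonally along the bed under light downward pressure. I carried it out over the pin at bed height, lowered it until it touched the seat, let go and backed the arm away.

- **Seating:** The last top picture, at (261,224) in the enlarged crop, shows the pin centred in the hole. In the side picture the plate looks flat on the sunk seat. The tool stopped about 12 mm below its starting height with 5.5 N of contact, which matches the 12 mm step.
- **Other template:** The small-hole template shows at the same pixels as at the start.
- **Robot:** The gripper is clear and the force reads about zero. The highest force reading I saw was about 8 N.

No final check failed or disagreed. Before lowering, the side camera put the hole about 2.5 mm short of the pin, so I moved it 1.5 mm forward. That was well inside the 9.5 mm clearance.

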